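Unpin the tile mould and hold its cover at the set angle

TASK

Draw the locking pin out of the tile mould and lay it to rest in the notch of the wooden block, while the cover is still shut. Then swing the hinged cover up by its bar until it lies at the same slope as the setting arm at its side, and finish while holding it still there in the gripper, so that the cast can be looked over. Do not shift the setting arm, and leave the bowl, the cast tile and the brush where they lie.

Things in the scene. Friction and masses are not known exactly. Their poses are not given: they have to be found in the camera images.
- mould: tile mould, fixed: plywood board 270 x 290 x 20 mm with a grey bed 200 x 200 mm up to z = 50 mm holding a cast tile. Origin on the bench under the middle of the bed; x points from the cover's bar side to its hinge side, y along the hinge, z up. The lock and pin are on its -y side, the setting arm and a thin quadrant scale on its +y side (y 134 to 150 mm)
- lock_bore (a point): mouth of the 15 mm lock bore on the outer (-y) face of an aluminium lug (44 mm wide, 16 mm thick along y, top 102 mm above the bench), at mould x -20, y -126, z 82 mm. The bore runs along y through the lug and an 8 mm ear standing on the cover behind it (mould y -94 to -86, top at 102 mm): with the pin in both, the cover cannot be lifted
- cover (a joint): angle of the cover (rad): 0 shut and level, growing as the bar side is lifted (1.9 at most). Aluminium plate 200 x 200 x 8 mm, about 0.6 kg, hinged along its far (+x) edge; it swings freely and falls shut if let go
- cover_hinge (a point): point on the cover's hinge axis at the middle of its length, 60 mm above the bench, at mould x = +113 mm, y = 0. Turns with the cover: y along the hinge, -x towards the bar
- cover_bar (a point): middle of the cover's lifting bar: round steel, 14 mm thick, 110 mm long, parallel to the hinge and 268 mm from its axis in the plane of the cover (60 mm above the bench when shut), 48 mm clear in front of the cover's edge, on two side arms at its ends. It can turn between fingers closed across it. The point's axes turn with the cover
- set_arm (a joint): angle (rad) of the setting arm, counted as for the cover from the same hinge axis: the wanted cover angle, different each time (0.5 to 0.9). Stiff, stays where it is unless pushed hard
- set_arm_tip (a point): tip of the setting arm: a dark steel strip 12 mm wide and 10 mm thick with a round button, on the mould's +y side (mould y = 134 mm), 180 mm from the hinge axis. Its x axis runs along the arm, from the tip to the hinge
- pin_grip (a point): middle of the pin's black round grip, 16 mm thick, 40 mm long, on the pin's axis (its y). On the +y side a steel collar 24 mm wide (20 to 25 mm from here), then the steel shaft, 12 mm thick, 65 mm long (25 to 90 mm); an end cap 22 mm wide at -y. 80 g, balanced in the shaft 19 mm past the collar. Starts level in the bores, y along the mould's; pull 65 mm to mould -y to free it
- pin_shaft (a point): middle of the pin's shaft, 57.5 mm from the middle of the grip along the pin's +y
- rest_notch (a point): middle of the notch's floor in the wooden rest block, 42 mm above the bench. Block fixed on the mould's -y side, 66 (x) by 50 (y) mm, top 58 mm above the bench; the notch is 22 mm wide, 16 mm deep, open on top and at both ends, and runs along y. The pin's shaft lies on its floor (axis 48 mm above the bench), collar and grip outside one end
- bowl_rim (a point): middle of the mouth of a white bowl, 170 mm wide, 70 mm high, on the bench to the left; a bystander
- cast_tile: loose plaster tile 140 x 140 x 20 mm lying on the bench to the right, origin under its middle; a bystander
- brush_grip (a point): handle of a brush lying on the bench at the left, nearer the robot than the bowl; a bystander
Things that resemble listed ones, but are neither listed nor needed, are in the scene too. Of the things that look like the part that bears rest_notch, the smaller one is meant.

How it is judged:
On the way:
1. the pin lies in the notch of the rest block, let go, with the cover still shut (x of pin_shaft in the frame of rest_notch between -0.008 and 0.008 m and y of pin_shaft in the frame of rest_notch between -0.022 and 0.022 m and z of pin_shaft in the frame of rest_notch below 0.01 m and angle between the y axis of pin_shaft and the y axis of rest_notch, either way round below 0.25 rad and contact force between the fingers and pin below 0.3 N and value of joint cover below 0.06 rad), for 0.2 s.
At the end, for the whole second after the job is handed in: The cover is held still by the fingers (over 1.5 N on it, nothing else carrying it) within 0.08 rad of the setting arm's slope, and the pin lies in the notch: middle of its shaft within 22 mm of the notch's middle along it, 8 mm across, on the floor (angle between the x axis of cover_bar and the x axis of set_arm_tip, either way round below 0.08 rad and velocity of joint cover between -0.05 and 0.05 rad/s and contact force between the fingers and cover above 1.5 N and contact force between cover and pin below 0.1 N and contact force between cover and bowl below 0.1 N and contact force between cover and cast_tile below 0.1 N and contact force between cover and brush below 0.1 N and x of pin_shaft in the frame of rest_notch between -0.008 and 0.008 m and y of pin_shaft in the frame of rest_notch between -0.022 and 0.022 m and z of pin_shaft in the frame of rest_notch below 0.01 m and angle between the y axis of pin_shaft and the y axis of rest_notch, either way round below 0.25 rad); the arm keeps its last pose, push and grip.
It fails at once if the setting arm is shifted by more than 12 mm at its tip (distance of set_arm_tip from where it was at the start of the episode above 0.012 m).
It fails at once if the bowl is shifted (distance of bowl_rim from where it was at the start of the episode above 0.03 m).
It fails at once if the cast tile is shifted (distance of cast_tile from where it was at the start of the episode above 0.03 m).
It fails at once if the brush is shifted (distance of brush_grip from where it was at the start of the episode above 0.03 m).
It also fails if it takes over 54 s, if anything falls off the work surface, if the arm or the gripper's body presses on something with over 40 N, if the wrist force passes 120 N, or if a joint passes its speed limit or range.

ROBOT

A 7-joint arm with a two-finger parallel gripper is mounted at the origin on the work surface. World frame = base frame: x ahead of the robot, y to its left, z up, the work surface at z = 0. Lengths are in m, angles in rad, forces in N, time in s.
With the tool pointing down it reaches from about 0.35 to 0.9 m from the base axis. Payload 8.1 kg.
Tool frame: the origin (TCP) lies on the centre line of the jaws, within the pads' length; the fingertips stand 19 mm ahead of it and the grasp point (between the pads) is the TCP (arm.tip_reach is the distance from the TCP to the fingertips, in m); z points along the fingers, y is the line along which they close (so a half turn about z gives the same grasp; the last joint's range is limited). The gripper opens to 92 mm and grips with 3 to 60 N. Pads are 19 mm wide; open, the fingers measure 130 mm over their backs; the gripper's body (75 mm by 190 mm) begins 47 mm behind the grasp point.
Start: joints at [1.118, 0.434, 0.025, 1.573, -0.012, 1.134, -0.075], TCP at [0.214, -0.587, 0.246] pointing down, gripper open.
Joint ranges: [-2.62, 2.62], [-0.44, 2.09], [-1.27, 1.32], [0.08, 2.57], [-1.32, 4.46], [0.12, 2], [-2.74, 2.74]. Speed limits (rad/s): [2.22, 2.22, 3.01, 3.01, 3.14, 3.14, 3.14].

INTERFACE

Orientations are given as a rotation vector (axis times angle).
In Python, from cell import arm gives the robot as it stands.
- The arm moves only by the tool arm_command, never from a script. Its argument "targets" is a list that holds one entry, the list of rows, each a list of 6 numbers: the shift along the tool's x, y, z in m, then the turn, a rotation vector about the tool's x, y, z in rad. A call has 1 to 10 rows; each row shifts and turns the commanded pose from where the row before left it, along the tool's axes as they then stand; what a row does not reach is not made up. A row lasts 1/8 s, in which the tool goes at most 62.5 mm and 10.7 degrees, less where a joint would pass 70% of its speed; a pose out of reach is approached as far as the arm can. A call with a gripper value outside its range is refused whole. "jaw" is the finger opening in m, from 0 to 0.0918, set as the call begins (left out, the last holds). The fingers move at their own pace and stop on an object; "newtons" is the grip in N (left out, the last holds). Time passes only in rows, so rows that do not move let the fingers close. It gives the time, the measured TCP pose, the force, the opening and the grip force at its end, in the units of the state.
- arm.observe(): the state, without advancing time (a new reading comes with each control period).
- arm.get_image(name): name is "scene" or "side" or "wrist"; returns a dict with "pixels" (384x512x3 uint8, red, green, blue), "z_map" (384x512 float32, m along the optical axis (not along the pixel's ray), 0 where there is no reading), "fx", "fy", "cx", "cy" (pixels), "xyz" and "rotation" of the camera in the world; the wrist camera has in their place "T_tool_cam" (4x4, takes a point from camera to tool coordinates, whose origin is the TCP and whose axes are the flange's). Camera axes: x right, y down, z forward; pixel columns grow to the right and rows downward; lengths in m; the calibration is good to about 2 mm. A picture is of the moment at which its call begins: read the wrist's pose just before it.
- arm.sign_off(): hands the job in; it is judged then, once.
The state is a dict: "clock": time; "joints": joint angles; "dq": joint speeds; "joint_efforts": joint torques, N m; "position": TCP position; "ee_rot": TCP orientation; "force": force on the tool from outside, world axes, zero at the start; "ft_torque": the same for the moment, N m; "width": opening from 0.0 (shut) to 1.0 (fully open); "gripper_force": force on a finger pad.
Only numpy, scipy, OpenCV 4.12 (cv2) and the standard library are available. Lean on these libraries where they do the work, as an engineer would, in place of code of your own. Each camera call takes 0.05 s, during which the arm holds its last target. There are 200 camera calls.

## Working session

There is one attempt and no reset: what is moved stays moved. The work goes in short steps, Python scripts to look and compute and a tool call to move; the robot and the scene stay as the last step left them, time stands still between calls to the robot, and variables do not carry over. Pictures are saved under pics/ and viewed, at most 10 in all, crops included, and the job is handed in when it is done.

Besides the shell and the picture viewer there is one more tool, called after ">>>" in YAML: its name, and indented under it one key for each argument. arm_command: Moves the arm, as the interface text tells. Its arguments: {"type":"object","properties":{"targets":{"type":"array","items":{"type":"array","items":{"type":"array","items":{"type":"number"}}}},"jaw":{"type":"number"},"newtons":{"type":"number"}},"required":["targets"]}

```bash
ls; mkdir -p pics; cat > h.py <<'E'
import numpy as np, cv2
from scipy.spatial.transform import Rotation as R
from cell import arm
def rot(r):
    r=np.array(r); return r if r.shape==(3,3) else (R.from_rotvec(r).as_matrix() if r.size==3 else R.from_quat(r).as_matrix())
def grab(n):
    s=arm.observe(); im=arm.get_image(n)
    if n=='wrist':
        T=np.eye(4);T[:3,:3]=rot(s['ee_rot']);T[:3,3]=s['position'];T=T@np.array(im['T_tool_cam'])
    else:
        T=np.eye(4);T[:3,:3]=rot(im['rotation']);T[:3,3]=im['xyz']
    im['T']=T; return im
def cloud(im):
    z=im['z_map'];v,u=np.mgrid[:z.shape[0],:z.shape[1]]
    P=np.stack([(u-im['cx'])/im['fx']*z,(v-im['cy'])/im['fy']*z,z],-1)
    return P@im['T'][:3,:3].T+im['T'][:3,3]
def save(n,img): cv2.imwrite('pics/'+n,cv2.cvtColor(np.ascontiguousarray(img),cv2.COLOR_RGB2BGR))
E
python3 - <<'E'
from h import *
print(arm.observe())
for n in ['scene','side']:
    im=grab(n); save(n+'0.png',im['pixels']); np.savez('/tmp/'+n,**{k:np.array(v) for k,v in im.items()}); print(n,im['T'].round(3),im['fx'],im['cx'],im['cy'])
E
```

```text
pics
{'clock': 0.0, 'joints': array([ 1.11838813,  0.43519638,  0.02497396,  1.57410375, -0.01161871,
        1.13400289, -0.07509503]), 'dq': array([ 0.00047572,  0.00115919, -0.0002081 ,  0.00079866, -0.00099731,
       -0.00125354, -0.00111274]), 'joint_efforts': array([-1.27895428e-04, -6.67845154e+01,  9.85108986e-01, -3.14460003e+01,
       -6.04064343e-02,  4.29231639e-02,  1.53913911e-04]), 'position': array([ 0.21398454, -0.58670776,  0.24495892]), 'ee_rot': array([-3.09219068e+00, -5.46302610e-01,  6.19621665e-04]), 'force': array([ 0.27779407, -0.14151616, -0.47220758]), 'ft_torque': array([ 0.03910782, -0.08056213, -0.04818627]), 'gripper_force': 0.0, 'width': 0.998866956724186}
scene [[ 6.700e-01  5.660e-01 -4.800e-01  1.233e+00]
 [ 7.420e-01 -5.120e-01  4.320e-01 -5.990e-01]
 [-1.000e-03 -6.460e-01 -7.640e-01  1.101e+00]
 [ 0.000e+00  0.000e+00  0.000e+00  1.000e+00]] 352.81642264014283 257.14935765799567 194.30450766469193
side [[ 0.906 -0.281  0.315  0.089]
 [-0.422 -0.629  0.653 -0.964]
 [ 0.015 -0.725 -0.688  1.106]
 [ 0.     0.     0.     1.   ]] 446.58891171813593 254.85248844745348 193.1824927895166
```

View pics/scene0.png

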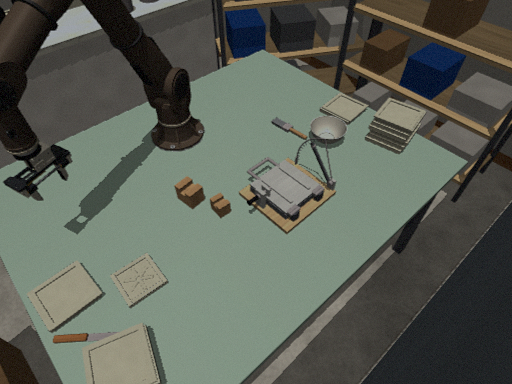

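View pics/side0.png

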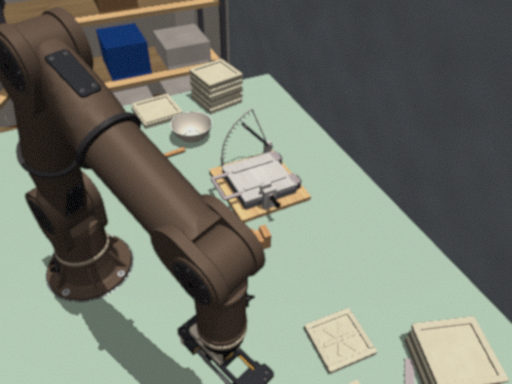

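The scene view shows the mould near (290,190), the bar at (262,165), the setting arm at about (322,165), the small block at (220,205), and the larger one at (188,190). The side view shows the mould at (260,180) and the arm partly covers the blocks.

```bash
python3 - <<'E'
from h import *
d=np.load('/tmp/scene.npz'); P=cloud(d); px=d['pixels']; hsv=cv2.cvtColor(px,cv2.COLOR_RGB2HSV)
def rect(m,lo,hi,name):
    mm=m&(P[...,2]>lo)&(P[...,2]<hi); q=P[mm]
    c,s,a=cv2.minAreaRect((q[:,:2]*1000).astype(np.float32)); print(name,len(q),np.round(c,1),np.round(s,1),round(a,1),'z',np.median(q[:,2]).round(4))
H,S,V=[hsv[...,i].astype(int) for i in range(3)]
brown=(H<22)&(S>90)
def win(a,b,c,e):
    w=np.zeros(H.shape,bool); w[b:e,a:c]=1; return w
print(P[200,290],P[205,220],P[165,262])
rect(brown&win(230,150,345,235),.012,.03,'board')
rect(win(230,150,345,235),.012,.028,'board any')
rect(win(230,150,345,235),.058,.075,'cover')
rect(win(208,190,233,220)&brown,.05,.075,'small'); rect(win(208,190,233,220),.033,.047,'small notch')
rect(win(208,190,233,220)&brown,.005,.075,'small all')
rect(win(173,170,206,210)&brown,.05,.09,'big');rect(win(173,170,206,210)&brown,.005,.09,'big all')
rect(win(230,150,345,235),.09,.115,'lug/ear')
big=cv2.resize(px[130:240,165:355],None,fx=4,fy=4,interpolation=cv2.INTER_CUBIC); save('crop0.png',big)
E
```

```text
[0.6901907  0.05780463 0.07115134] [ 0.52177306 -0.14641864  0.05603038] [0.43308756 0.15164839 0.00340648]
board 901 [625.5  75.2] [269.6 376.3] 1.6 z 0.0199
board any 1180 [625.2  75.8] [270.3 377.9] 1.5 z 0.02
cover 2217 [601.3  95.1] [289.8 337.5] 1.1 z 0.0647
small 148 [ 505.5 -136.2] [50.2 68.5] 87.5 z 0.057
small notch 85 [ 505.  -135.4] [52.1 69.9] 88.9 z 0.0416
small all 310 [ 505.7 -135.4] [51.  69.6] 85.6 z 0.0476
big 387 [ 380.9 -189.6] [91.6 68.1] 7.7 z 0.0747
big all 562 [ 381.7 -189.7] [93.3 68.5] 7.7 z 0.0623
lug/ear 151 [633.7  94. ] [175.8 327.7] 1.3 z 0.1003
```

View pics/crop0.png

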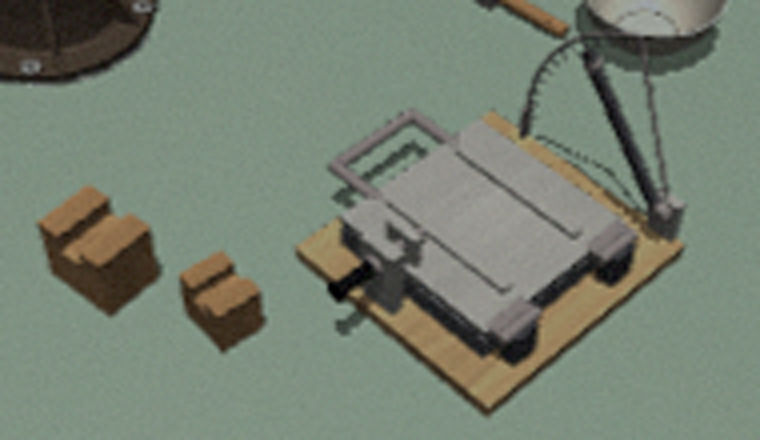

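```bash
python3 - <<'E'
from h import *
d=np.load('/tmp/scene.npz'); P=cloud(d); px=d['pixels']; g=px.max(-1)
w=np.zeros(g.shape,bool); w[190:210,243:262]=1
m=w&(g<45)&(P[...,2]>.07)&(P[...,2]<.1); print(m.sum(),np.median(P[m],0),P[m].min(0),P[m].max(0))
w[:]=0; w[140:190,305:335]=1
m=w&(g<75)&(P[...,2]>.1); q=P[m]; print(len(q)); 
for r in q[np.argsort(q[:,2])][::max(1,len(q)//15)]: print(r.round(3))
s=arm.observe(); print(rot(s['ee_rot']).round(3)); im=grab('wrist'); print(im['T_tool_cam'],im['fx'])
E
```

```text
51 [ 0.60501159 -0.05433312  0.08580431] [ 0.59373149 -0.07435857  0.07254081] [ 0.61393251 -0.0270267   0.09126206]
128
[0.693 0.237 0.1  ]
[0.696 0.237 0.108]
[0.689 0.243 0.116]
[0.666 0.239 0.123]
[0.67  0.238 0.132]
[0.67  0.243 0.139]
[0.653 0.237 0.147]
[0.657 0.237 0.155]
[0.65  0.243 0.163]
[0.636 0.234 0.169]
[0.633 0.237 0.176]
[0.634 0.235 0.183]
[0.627 0.236 0.188]
[0.625 0.236 0.197]
[0.621 0.24  0.202]
[0.648 0.25  0.223]
[[ 0.939  0.343 -0.001]
 [ 0.343 -0.939  0.001]
 [-0.    -0.001 -1.   ]]
[[ 3.35878161e-04 -9.62816690e-01 -2.70155341e-01  7.31476342e-02]
 [ 9.99999942e-01  3.37378967e-04  4.08803385e-05 -6.78383944e-04]
 [ 5.17844576e-05 -2.70155339e-01  9.62816748e-01 -1.38636211e-01]
 [ 0.00000000e+00  0.00000000e+00  0.00000000e+00  1.00000000e+00]] 305.6041688495527
```

```bash
cat >> h.py <<'E'
def plan(pos,Rt,n):
    "rows taking the tool from its measured pose to pos,Rt in n equal steps"
    s=arm.observe(); p=np.array(s['position']); R0=R.from_matrix(rot(s['ee_rot']))
    w=(R0.inv()*R.from_matrix(Rt)).as_rotvec(); d=(np.array(pos)-p)/n; 
    print('turn/row',np.linalg.norm(w)/n,'mm/row',np.linalg.norm(d)*1000)
    for i in range(n):
        Ri=R0*R.from_rotvec(w*i/n); print(np.round(np.r_[Ri.inv().apply(d),w/n],4).tolist())
def down(yaw): # tool x along the mould's y at that yaw, z down
    c,s=np.cos(yaw),np.sin(yaw); return np.array([[-s,c,0],[c,s,0],[0,0,-1.]])
E
python3 -c "
from h import *
plan([.56,-.07,.28],down(np.radians(1.5)),10)"
```

```text
turn/row 0.12472927237916309 mm/row 62.29427954999072
[0.0502, -0.0367, -0.0034, -0.0001, -0.0001, -0.1247]
[0.0544, -0.0302, -0.0035, -0.0001, -0.0001, -0.1247]
[0.0577, -0.0232, -0.0035, -0.0001, -0.0001, -0.1247]
[0.0602, -0.0158, -0.0035, -0.0001, -0.0001, -0.1247]
[0.0617, -0.0082, -0.0035, -0.0001, -0.0001, -0.1247]
[0.0622, -0.0005, -0.0035, -0.0001, -0.0001, -0.1247]
[0.0618, 0.0073, -0.0035, -0.0001, -0.0001, -0.1247]
[0.0604, 0.0149, -0.0035, -0.0001, -0.0001, -0.1247]
[0.0581, 0.0223, -0.0035, -0.0001, -0.0001, -0.1247]
[0.0548, 0.0293, -0.0035, -0.0001, -0.0001, -0.1247]
```

>>> arm_command:
  targets:
    - [[0.05, -0.037, -0.0035, 0, 0, -0.125], [0.054, -0.03, -0.0035, 0, 0, -0.125], [0.058, -0.023, -0.0035, 0, 0, -0.125], [0.06, -0.016, -0.0035, 0, 0, -0.125], [0.061, -0.008, -0.0035, 0, 0, -0.125], [0.062, 0, -0.0035, 0, 0, -0.125], [0.062, 0.007, -0.0035, 0, 0, -0.125], [0.06, 0.015, -0.0035, 0, 0, -0.125], [0.058, 0.022, -0.0035, 0, 0, -0.125], [0.055, 0.029, -0.0035, 0, 0, -0.125]]

```text
clock: 1.4
position: [0.559, -0.0693, 0.2808]
ee_rot: [2.185, 2.257, -0.0]
force: [1.3, -1.1, -0.2]
width: 1.002
gripper_force: 0.0
```

>>> arm_command:
  targets:
    - [[0, 0, 0, 0, 0, 0], [0, 0, 0, 0, 0, 0]]
  jaw: 0.05

```text
clock: 1.65
position: [0.5579, -0.0712, 0.2802]
ee_rot: [-2.189, -2.253, 0.002]
force: [0.0, -0.8, -0.7]
width: 0.826
gripper_force: 0.0
```

```bash
python3 - <<'E'
from h import *
s=arm.observe(); print(s['clock'],s['position'],rot(s['ee_rot']).round(3),s['joints'].round(2))
im=grab('wrist'); np.savez('/tmp/w1',**{k:np.array(v) for k,v in im.items()}); save('w1.png',im['pixels'])
d=grab('scene'); np.savez('/tmp/scene1',**{k:np.array(v) for k,v in d.items()})
d=grab('side'); np.savez('/tmp/side1',**{k:np.array(v) for k,v in d.items()}); save('side1.png',cv2.resize(d['pixels'][90:290,130:380],None,fx=3,fy=3))
E
```

```text
1.65 [ 0.55787877 -0.07122079  0.28021899] [[-0.029  1.    -0.001]
 [ 1.     0.029 -0.   ]
 [-0.    -0.001 -1.   ]] [ 0.38  0.35 -0.47  1.65  0.17  1.18 -0.1 ]
```

View pics/w1.png

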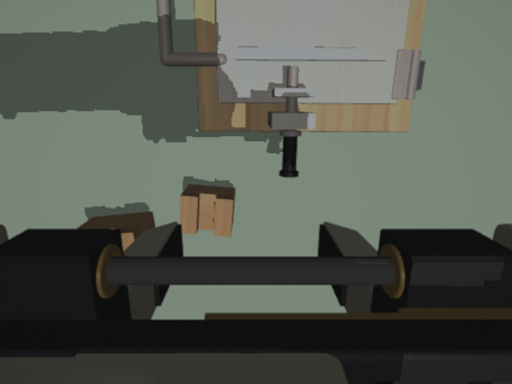

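View pics/side1.png

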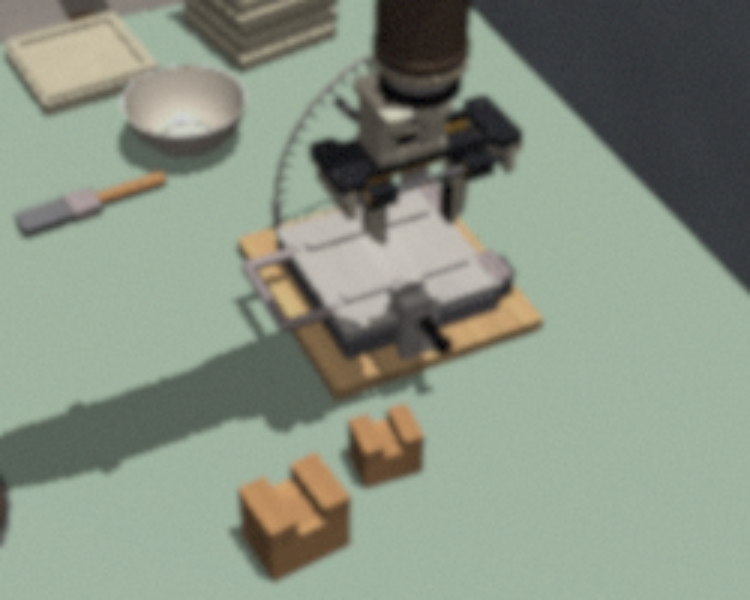

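The wrist view shows the pin grip at (290,155), its cap at (289,174), the lug at (293,120), the small block at (207,212) and part of the bar at (165,30). The side view shows nothing in the way around them.

```bash
python3 - <<'E'
from h import *
d=np.load('/tmp/w1.npz'); P=cloud(d); px=d['pixels']; g=px.max(-1).astype(int)
hsv=cv2.cvtColor(px,cv2.COLOR_RGB2HSV); H,S,V=[hsv[...,i].astype(int) for i in range(3)]
def win(a,b,c,e):
    w=np.zeros(H.shape,bool); w[b:e,a:c]=1; return w
def st(n,m):
    q=P[m]; c,s,a=cv2.minAreaRect((q[:,:2]*1000).astype(np.float32))
    print(n,len(q),'lo',np.percentile(q,2,0).round(4),'hi',np.percentile(q,98,0).round(4),np.round(c,1),np.round(s,1),round(a,2),np.median(q[:,2]).round(4))
m=win(275,130,305,182)&(P[...,2]>.06)&(P[...,2]<.1); st('grip',m)
q=P[m]; 
for y in np.arange(-.085,-.02,.005):
    k=q[(q[:,1]>y)&(q[:,1]<y+.005)]
    if len(k): print(round(y,3),len(k),k[:,0].min().round(4),k[:,0].max().round(4),k[:,2].max().round(4))
m=win(262,100,322,135)&(P[...,2]>.096)&(P[...,2]<.106); st('lugtop',m)
m=win(262,60,322,100)&(P[...,2]>.096)&(P[...,2]<.106); st('eartop',m)
b=(H<22)&(S>90)&win(172,180,245,240)
st('block top',b&(P[...,2]>.053)&(P[...,2]<.062)); st('floor',b&(P[...,2]>.039)&(P[...,2]<.045)&win(195,190,222,240))
for v in (200,212,225):
    print(v,[(u,*P[v,u].round(4)) for u in range(180,240,4)])
b=(H<28)&(S>60)&win(185,0,430,140)&(abs(P[...,2]-.02)<.006); st('board',b)
st('plate',win(215,0,410,105)&(abs(P[...,2]-.064)<.004))
st('bar',win(150,0,178,50)&(P[...,2]>.05)); print([P[v,u].round(4) for v,u in((5,165),(25,165),(45,165))])
E
```

```text
grip 752 lo [ 0.591  -0.0716  0.0805] hi [ 0.6101 -0.0226  0.0919] [601.2 -47.3] [22.9 50.2] 2.15 0.0871
-0.075 42 0.5914 0.6116 0.0915
-0.07 90 0.5912 0.6122 0.0919
-0.065 68 0.5935 0.6091 0.0895
-0.06 62 0.5939 0.6085 0.0896
-0.055 65 0.5938 0.6084 0.0893
-0.05 62 0.5935 0.6076 0.0891
-0.045 71 0.5933 0.6089 0.089
-0.04 64 0.593 0.6085 0.0891
-0.035 71 0.5928 0.6079 0.0892
-0.03 81 0.589 0.6115 0.093
-0.025 76 0.5888 0.6117 0.0931
lugtop 701 lo [ 0.5787 -0.0192  0.1   ] hi [ 0.6214 -0.004   0.103 ] [600.3 -11.6] [44.3 14.9] 1.69 0.1015
eartop 324 lo [0.5801 0.0127 0.1001] hi [0.6187 0.0201 0.1031] [599.7  16.4] [39.6  6.7] 1.62 0.1016
block top 1323 lo [ 0.4727 -0.1573  0.0548] hi [ 0.5358 -0.108   0.059 ] [ 503.8 -133.3] [50.4 66.1] 86.35 0.0575
floor 597 lo [ 0.4924 -0.1568  0.0397] hi [ 0.5139 -0.1084  0.0435] [ 503.2 -133.1] [50.  33.8] 86.16 0.0416
200 [(180, np.float64(0.472), np.float64(-0.1138), np.float64(0.0564)), (184, np.float64(0.4772), np.float64(-0.1133), np.float64(0.0576)), (188, np.float64(0.482), np.float64(-0.1133), np.float64(0.057)), (192, np.float64(0.4873), 
[... 2546 characters left out ...]
loat64(0.0569)), (224, np.float64(0.5268), np.float64(-0.1456), np.float64(0.0562)), (228, np.float64(0.5319), np.float64(-0.1454), np.float64(0.0564)), (232, np.float64(0.5357), np.float64(-0.1546), np.float64(0.0333)), (236, np.float64(0.5398), np.float64(-0.1683), np.float64(-0.0006))]
board 7475 lo [ 0.4907 -0.0272  0.0177] hi [0.7546 0.1168 0.0211] [623.2  46.6] [269.5 149.7] 1.67 0.0195
plate 17045 lo [0.5219 0.0091 0.0619] hi [0.7203 0.107  0.0655] [622.7  58.1] [213.6 101.2] 1.65 0.0636
bar 681 lo [0.457  0.0575 0.0598] hi [0.4701 0.103  0.0679] [495.6  43.3] [ 39.7 140.8] 40.19 0.0653
[array([0.4657, 0.0984, 0.066 ]), array([0.4648, 0.0799, 0.0659]), array([0.4644, 0.0605, 0.0677])]
```

>>> arm_command:
  targets:
    - [[0.006, 0.011, 0.028, 0, 0, 0], [0.006, 0.011, 0.028, 0, 0, 0], [0.006, 0.011, 0.028, 0, 0, 0], [0.006, 0.011, 0.028, 0, 0, 0], [0, 0, 0.025, 0, 0, 0], [0, 0, 0.02, 0, 0, 0], [0, 0, 0.015, 0, 0, 0], [0, 0, 0, 0, 0, 0], [0, 0, 0, 0, 0, 0]]

```text
clock: 2.92
position: [0.602, -0.0459, 0.1095]
ee_rot: [2.189, 2.252, 0.001]
force: [-0.7, -0.1, 0.1]
width: 0.543
gripper_force: 0.0
```

```bash
python3 - <<'E'
from h import *
im=grab('wrist'); P=cloud(im); px=im['pixels']; s=arm.observe(); print(s['position'],rot(s['ee_rot'])[:,0].round(4))
m=(P[...,2]>.07)&(P[...,2]<.1)&(abs(P[...,0]-.601)<.015)&(P[...,1]>-.09)&(P[...,1]<-.015); q=P[m]; print(len(q))
for y in np.arange(-.085,-.015,.005):
    k=q[(q[:,1]>y)&(q[:,1]<y+.005)]
    if len(k): print(round(y,3),len(k),k[:,0].min().round(4),k[:,0].max().round(4),k[:,2].max().round(4))
E
```

```text
[ 0.6020948  -0.04573862  0.10967507] [-2.860e-02  9.996e-01 -1.000e-04]
1508
-0.06 87 0.5935 0.6092 0.0893
-0.055 212 0.5934 0.609 0.089
-0.05 211 0.5934 0.6088 0.0893
-0.045 216 0.5933 0.6086 0.0893
-0.04 221 0.5932 0.6084 0.0898
-0.035 226 0.5931 0.6082 0.0893
-0.03 218 0.5892 0.6118 0.0934
-0.025 115 0.5905 0.6111 0.093
-0.02 2 0.6039 0.6156 0.0999
```

>>> arm_command:
  targets:
    - [[-0.001, -0.001, 0.014, 0, 0, 0], [-0.001, 0, 0.0145, 0, 0, 0], [0, 0, 0, 0, 0, 0]]

```text
clock: 3.35
position: [0.5993, -0.0479, 0.0784]
ee_rot: [-2.188, -2.252, 0.003]
force: [-0.1, 1.5, 0.1]
width: 0.545
gripper_force: 0.0
```

>>> arm_command:
  targets:
    - [[0, 0, 0, 0, 0, 0], [0, 0, 0, 0, 0, 0], [0, 0, 0, 0, 0, 0], [0, 0, 0, 0, 0, 0], [0, 0, 0, 0, 0, 0]]
  jaw: 0.005
  newtons: 25

```text
clock: 3.98
position: [0.6007, -0.0477, 0.0804]
ee_rot: [2.189, 2.253, 0.0]
force: [-0.6, -0.5, 0.8]
width: 0.167
gripper_force: 25.0
```

>>> arm_command:
  targets:
    - [[-0.005, 0, 0, 0, 0, 0], [-0.008, 0, 0, 0, 0, 0], [-0.008, 0, 0, 0, 0, 0], [-0.008, 0, 0, 0, 0, 0], [0, 0, 0, 0, 0, 0]]

```text
clock: 4.6
position: [0.6013, -0.0782, 0.0801]
ee_rot: [2.191, 2.251, -0.001]
force: [-0.6, 0.5, 0.2]
width: 0.167
gripper_force: 25.0
```

>>> arm_command:
  targets:
    - [[-0.01, 0, 0, 0, 0, 0], [-0.012, 0, 0, 0, 0, 0], [-0.012, 0, 0, 0, 0, 0], [-0.012, 0, 0, 0, 0, 0], [-0.008, 0, 0, 0, 0, 0], [0, 0, 0, 0, 0, 0]]
  newtons: 40

```text
clock: 5.35
position: [0.6029, -0.1317, 0.0801]
ee_rot: [2.191, 2.252, -0.001]
force: [0.3, -0.2, -1.5]
width: 0.157
gripper_force: 40.0
```

```bash
python3 - <<'E'
from h import *
im=grab('wrist'); P=cloud(im); s=arm.observe(); p=s['position']; print(p)
m=(P[...,2]>.05)&(P[...,2]<.1)&(abs(P[...,0]-.602)<.015)&(P[...,1]>p[1]+.01)&(P[...,1]<-.018); q=P[m]
for y in np.arange(-.15,-.015,.006):
    k=q[(q[:,1]>y)&(q[:,1]<y+.006)]
    if len(k): print(round(y,3),len(k),k[:,0].min().round(4),k[:,0].max().round(4),k[:,2].max().round(4))
plan([.500,-.1906,.115],down(np.radians(-3.5)),8)
E
```

```text
[ 0.60290364 -0.13075237  0.08015157]
-0.126 272 0.5871 0.6169 0.0998
-0.12 737 0.5871 0.6169 0.0999
-0.114 411 0.591 0.6145 0.0932
-0.108 752 0.5908 0.6144 0.0931
-0.102 317 0.5964 0.6085 0.0873
-0.096 337 0.5963 0.6082 0.0865
-0.09 336 0.5962 0.6079 0.0869
-0.084 347 0.5962 0.6077 0.0867
-0.078 353 0.596 0.6075 0.087
-0.072 374 0.5959 0.6077 0.0865
-0.066 386 0.5959 0.6075 0.0867
-0.06 401 0.5952 0.6072 0.0864
-0.054 421 0.5951 0.607 0.0868
-0.048 418 0.5951 0.6067 0.0869
-0.042 9 0.5985 0.6065 0.0843
-0.024 1589 0.5871 0.617 0.0888
turn/row 0.011189507686896678 mm/row 15.504692429444537
[-0.0071, -0.0131, -0.0044, -0.0, -0.0, 0.0112]
[-0.0073, -0.013, -0.0044, -0.0, -0.0, 0.0112]
[-0.0074, -0.0129, -0.0044, -0.0, -0.0, 0.0112]
[-0.0075, -0.0128, -0.0044, -0.0, -0.0, 0.0112]
[-0.0077, -0.0127, -0.0044, -0.0, -0.0, 0.0112]
[-0.0078, -0.0127, -0.0044, -0.0, -0.0, 0.0112]
[-0.008, -0.0126, -0.0044, -0.0, -0.0, 0.0112]
[-0.0081, -0.0125, -0.0044, -0.0, -0.0, 0.0112]
```

>>> arm_command:
  targets:
    - [[-0.007, -0.003, -0.018, 0, 0, 0], [-0.007, -0.014, -0.017, 0, 0, 0.015], [-0.008, -0.015, 0, 0, 0, 0.015], [-0.008, -0.015, 0, 0, 0, 0.015], [-0.008, -0.015, 0, 0, 0, 0.015], [-0.008, -0.015, 0, 0, 0, 0.015], [-0.008, -0.014, 0, 0, 0, 0.015], [-0.007, -0.012, 0, 0, 0, 0], [0, 0, 0, 0, 0, 0], [0, 0, 0, 0, 0, 0]]

```text
clock: 6.65
position: [0.5, -0.1899, 0.1154]
ee_rot: [2.288, 2.153, 0.001]
force: [0.3, 0.7, -0.7]
width: 0.161
gripper_force: 40.0
```

```bash
python3 - <<'E'
from h import *
im=grab('wrist'); P=cloud(im); s=arm.observe(); p=s['position']; print(p,rot(s['ee_rot'])[:,0]); save('w2.png',im['pixels'])
m=(P[...,2]>.1)&(P[...,2]<.13)&(abs(P[...,0]-p[0]-.003)<.012)&(P[...,1]>p[1]+.028)&(P[...,1]<p[1]+.1); q=P[m]
for y in np.arange(-.17,-.08,.01):
    k=q[(q[:,1]>y)&(q[:,1]<y+.01)]
    if len(k): print(round(y,3),len(k),k[:,0].min().round(4),k[:,0].max().round(4),k[:,2].max().round(4),k[:,1].max().round(4))
b=(P[...,2]>.053)&(P[...,2]<.062)&(abs(P[...,0]-.5035)<.05)&(abs(P[...,1]+.133)<.045)
q=P[b]; print(len(q),q.min(0),q.max(0)); print(cv2.minAreaRect((q[:,:2]*1000).astype(np.float32)))
for y in np.arange(-.155,-.105,.01):
    k=q[(q[:,1]>y)&(q[:,1]<y+.01)]
    if len(k): l=k[k[:,0]<.5035,0]; r=k[k[:,0]>.5035,0]; print(round(y,3),np.percentile(l,[1,99]).round(4) if len(l) else '',np.percentile(r,[1,99]).round(4) if len(r) else '')
E
```

```text
[ 0.50006924 -0.1897794   0.11534723] [6.03666238e-02 9.98176235e-01 2.72269602e-04]
-0.17 88 0.4961 0.5081 0.1225 -0.16
-0.16 547 0.4962 0.5085 0.1222 -0.15
-0.15 562 0.4969 0.5091 0.1227 -0.1401
-0.14 593 0.4976 0.5095 0.1221 -0.13
-0.13 631 0.4984 0.5105 0.1225 -0.12
-0.12 674 0.499 0.511 0.1224 -0.11
-0.11 687 0.4993 0.5113 0.1222 -0.1001
5595 [ 0.46935921 -0.16000585  0.05301103] [ 0.53800246 -0.10744769  0.05991311]
((503.64776611328125, -133.84744262695312), (50.12545394897461, 66.22289276123047), 86.98483276367188)
-0.155 [0.4698 0.4915] [0.5137 0.5356]
-0.145 [0.4705 0.4923] [0.5146 0.5364]
-0.135 [0.4711 0.493 ] [0.515  0.5366]
-0.125 [0.4717 0.4933] [0.5154 0.5373]
-0.115 [0.4721 0.4938] [0.5159 0.5374]
```

View pics/w2.png

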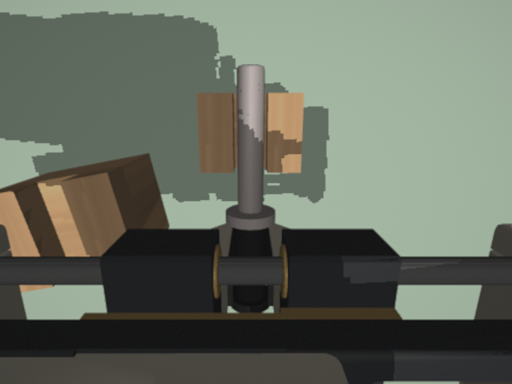

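The picture shows the shaft at (250,140) lying centred and parallel above the small block's notch. Lowering it.

>>> arm_command:
  targets:
    - [[0, 0, 0.015, 0, 0, 0], [0, 0, 0.015, 0, 0, 0], [0, 0, 0.015, 0, 0, 0], [0, 0, 0.012, 0, 0, 0], [0, 0, 0.008, 0, 0, 0], [0, 0, 0.002, 0, 0, 0], [0, 0, 0, 0, 0, 0], [0, 0, 0, 0, 0, 0]]

```text
clock: 7.7
position: [0.4997, -0.1903, 0.0487]
ee_rot: [2.288, 2.152, 0.001]
force: [-0.9, -0.2, 0.0]
width: 0.164
gripper_force: 40.0
```

>>> arm_command:
  targets:
    - [[0, 0, 0.001, 0, 0, 0], [0, 0, 0, 0, 0, 0]]

```text
clock: 7.95
position: [0.4997, -0.1904, 0.0475]
ee_rot: [2.288, 2.152, 0.001]
force: [1.0, -0.4, 2.0]
width: 0.161
gripper_force: 40.0
```

>>> arm_command:
  targets:
    - [[0, 0, 0, 0, 0, 0], [0, 0, 0, 0, 0, 0], [0, 0, 0, 0, 0, 0], [0, 0, 0, 0, 0, 0]]
  jaw: 0.04

```text
clock: 8.45
position: [0.4994, -0.1901, 0.0472]
ee_rot: [-2.288, -2.153, 0.0]
force: [0.0, -0.7, 0.4]
width: 0.432
gripper_force: 0.0
```

>>> arm_command:
  targets:
    - [[0, 0, -0.01, 0, 0, 0], [0, 0, -0.02, 0, 0, 0], [0, 0, -0.03, 0, 0, 0], [0, 0, -0.03, 0, 0, 0], [0, 0, -0.03, 0, 0, 0], [0, 0, 0, 0, 0, 0]]

```text
clock: 9.2
position: [0.5009, -0.1904, 0.1701]
ee_rot: [2.285, 2.15, 0.003]
force: [0.9, -0.8, 0.3]
width: 0.439
gripper_force: 0.0
```

```bash
python3 - <<'E'
from h import *
im=grab('wrist'); P=cloud(im); s=arm.observe(); p=s['position']; print(s['clock'],p)
m=(P[...,2]>.042)&(P[...,2]<.0567)&(abs(P[...,0]-.504)<.009)&(P[...,1]>-.162)&(P[...,1]<-.08); q=P[m]
for y in np.arange(-.17,-.08,.01):
    k=q[(q[:,1]>y)&(q[:,1]<y+.01)]
    if len(k): print(round(y,3),len(k),k[:,0].min().round(4),k[:,0].max().round(4),np.percentile(k[:,2],95).round(4),k[:,1].max().round(4))
for n in ['scene']:
    d=grab(n); np.savez('/tmp/s2',**{k:np.array(v) for k,v in d.items()}); Q=cloud(d); px=d['pixels']; g=px.max(-1)
    w=np.zeros(g.shape,bool); w[140:190,300:340]=1
    c,s_=np.cos(np.radians(1.65)),np.sin(np.radians(1.65))
    # mould frame from lug: lug top centre mould (-20,-118) seen at (.6003,-.0116)
    Rm=np.array([[c,-s_],[s_,c]]); o=np.array([.6003,-.0116])-Rm@np.array([-.020,-.118]); print('origin',o,'bar',o+Rm@[-.155,0],'hinge',o+Rm@[.113,0])
    q=Q[w]; f=g[w]; xy=(q[:,:2]-o)@Rm; 
    k=(q[:,2]>.09)&(xy[:,1]>.126)&(xy[:,1]<.145)&(f<80)&(xy[:,0]<.1)
    a=np.arctan2(q[k,2]-.06,.113-xy[k,0]); r=np.hypot(q[k,2]-.06,.113-xy[k,0]); print(k.sum())
    sel=r<.19
    print('angle med',np.median(a[sel]),np.percentile(a[sel],[10,90]))
    for r0 in np.arange(.03,.21,.02):
        z=(r>=r0)&(r<r0+.02); 
        if z.any(): print(r0.round(2),z.sum(),np.median(a[z]).round(3),np.median(xy[k][z,1]).round(3))
E
```

```text
9.25 [ 0.49991021 -0.19036646  0.16853745]
-0.17 33 0.4964 0.5076 0.0537 -0.16
-0.16 187 0.4952 0.5126 0.054 -0.15
-0.15 192 0.4956 0.513 0.0544 -0.14
-0.14 193 0.4952 0.5127 0.054 -0.13
-0.13 202 0.4953 0.5123 0.0541 -0.12
-0.12 205 0.4951 0.5127 0.0541 -0.11
-0.11 176 0.4965 0.5123 0.0539 -0.1006
origin [0.61689402 0.10692695] bar [0.46195829 0.10246389] hinge [0.72984717 0.11018067]
120
angle med 0.9296820112141159 [0.87196161 1.05828647]
0.03 8 1.04 0.129
0.05 17 0.988 0.13
0.07 15 0.955 0.128
0.09 17 0.925 0.13
0.11 15 0.93 0.13
0.13 16 0.932 0.129
0.15 13 0.924 0.129
0.17 19 0.924 0.135
```

```bash
python3 - <<'E'
from h import *
plan([.462,.1,.16],down(np.radians(1.65)),8)
d=np.load('/tmp/s2.npz'); Q=cloud(d); g=d['pixels'].max(-1)
c,s=np.cos(np.radians(1.65)),np.sin(np.radians(1.65)); Rm=np.array([[c,-s],[s,c]]); o=[.6169,.1069]
w=np.zeros(g.shape,bool); w[140:190,300:340]=1; w&=g<80; q=Q[w]; xy=(q[:,:2]-o)@Rm
k=(q[:,2]>.1)&(q[:,2]<.19)&(abs(xy[:,1]-.13)<.008)&(xy[:,0]<.1)
A=np.c_[xy[k,0],q[k,2]].astype(np.float32); vx,vz,x0,z0=cv2.fitLine(A,cv2.DIST_HUBER,0,.01,.01).ravel(); print(k.sum(),np.arctan2(abs(vz),abs(vx)),x0,z0)
E
```

```text
turn/row 0.011249827818608137 mm/row 36.591477610622626
[0.0359, -0.0069, 0.0009, 0.0001, 0.0001, -0.0112]
[0.036, -0.0065, 0.0009, 0.0001, 0.0001, -0.0112]
[0.0361, -0.0061, 0.0009, 0.0001, 0.0001, -0.0112]
[0.0361, -0.0056, 0.0009, 0.0001, 0.0001, -0.0112]
[0.0362, -0.0052, 0.0009, 0.0001, 0.0001, -0.0112]
[0.0363, -0.0048, 0.0009, 0.0001, 0.0001, -0.0112]
[0.0363, -0.0044, 0.0009, 0.0001, 0.0001, -0.0112]
[0.0364, -0.004, 0.0009, 0.0001, 0.0001, -0.0112]
96 0.8524506 0.05375581 0.14125362
```

>>> arm_command:
  targets:
    - [[0.036, -0.007, 0, 0, 0, -0.011], [0.036, -0.0065, 0.001, 0, 0, -0.011], [0.036, -0.006, 0.001, 0, 0, -0.011], [0.036, -0.0055, 0.001, 0, 0, -0.011], [0.036, -0.005, 0.001, 0, 0, -0.011], [0.0365, -0.005, 0.001, 0, 0, -0.011], [0.0365, -0.0045, 0.001, 0, 0, -0.011], [0.0365, -0.004, 0.001, 0, 0, -0.012], [0, 0, 0, 0, 0, 0], [0, 0, 0, 0, 0, 0]]

```text
clock: 10.55
position: [0.4619, 0.0997, 0.1595]
ee_rot: [-2.19, -2.252, 0.003]
force: [-0.3, -1.3, 0.0]
width: 0.437
gripper_force: 0.0
```

```bash
python3 - <<'E'
from h import *
s=arm.observe(); print(s['clock'],s['position'],rot(s['ee_rot'])[:,0].round(3))
im=grab('wrist'); P=cloud(im); save('w3.png',im['pixels']); np.savez('/tmp/w3',**{k:np.array(v) for k,v in im.items()})
m=(P[...,2]>.055)&(P[...,2]<.075)&(P[...,0]<.48)&(P[...,0]>.44)&(P[...,1]>.02)&(P[...,1]<.18); q=P[m]; print(len(q))
for y in np.arange(.03,.18,.01):
    k=q[(q[:,1]>y)&(q[:,1]<y+.01)]
    if len(k): print(round(y,3),len(k),np.percentile(k[:,0],[2,98]).round(4),np.percentile(k[:,2],98).round(4))
E
```

```text
10.55 [0.46189628 0.09969083 0.159484  ] [-0.028  1.    -0.001]
2733
0.04 1 [0.4573 0.4573] 0.0619
0.05 235 [0.4572 0.4792] 0.0669
0.06 176 [0.457  0.4696] 0.0672
0.07 182 [0.4568 0.4696] 0.0676
0.08 200 [0.4565 0.4698] 0.0675
0.09 200 [0.4563 0.4694] 0.0672
0.1 205 [0.4561 0.4691] 0.0675
0.11 207 [0.4559 0.4687] 0.0673
0.12 214 [0.4557 0.4683] 0.0671
0.13 219 [0.4554 0.4679] 0.0674
0.14 239 [0.4544 0.4683] 0.0673
0.15 422 [0.4543 0.4794] 0.0677
0.16 233 [0.4561 0.4794] 0.0669
```

View pics/w3.png

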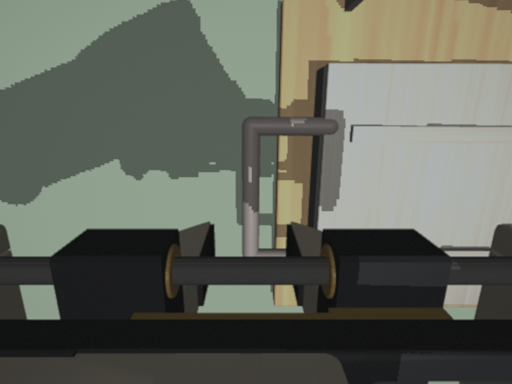

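The wrist picture shows the bar at (252,190), centred between the open fingers.

>>> arm_command:
  targets:
    - [[0.002, 0.0005, 0.025, 0, 0, 0], [0.002, 0, 0.025, 0, 0, 0], [0.002, 0, 0.025, 0, 0, 0], [0, 0, 0.015, 0, 0, 0], [0, 0, 0.0095, 0, 0, 0], [0, 0, 0, 0, 0, 0]]

```text
clock: 11.35
position: [0.4626, 0.106, 0.0605]
ee_rot: [-2.191, -2.252, 0.001]
force: [0.1, -0.9, -1.0]
width: 0.435
gripper_force: 0.0
```

>>> arm_command:
  targets:
    - [[0, 0, 0, 0, 0, 0], [0, 0, 0, 0, 0, 0], [0, 0, 0, 0, 0, 0], [0, 0, 0, 0, 0, 0]]
  jaw: 0.003
  newtons: 40

```text
clock: 11.85
position: [0.4619, 0.1063, 0.061]
ee_rot: [-2.19, -2.252, 0.002]
force: [-3.7, -0.5, 6.3]
width: 0.139
gripper_force: 40.0
```

```bash
python3 - <<'E'
from h import *
print(arm.observe()['position'])
t=np.linspace(0,.86,31); y=-.268*np.cos(t); z=-.268*np.sin(t)
for a,b in zip(np.diff(y),np.diff(z)): print([0,round(a,4),round(b,4),0,0,0])
E
```

```text
[0.4619262  0.1063062  0.06096324]
[0, np.float64(0.0001), np.float64(-0.0077), 0, 0, 0]
[0, np.float64(0.0003), np.float64(-0.0077), 0, 0, 0]
[0, np.float64(0.0006), np.float64(-0.0077), 0, 0, 0]
[0, np.float64(0.0008), np.float64(-0.0076), 0, 0, 0]
[0, np.float64(0.001), np.float64(-0.0076), 0, 0, 0]
[0, np.float64(0.0012), np.float64(-0.0076), 0, 0, 0]
[0, np.float64(0.0014), np.float64(-0.0075), 0, 0, 0]
[0, np.float64(0.0016), np.float64(-0.0075), 0, 0, 0]
[0, np.float64(0.0019), np.float64(-0.0075), 0, 0, 0]
[0, np.float64(0.0021), np.float64(-0.0074), 0, 0, 0]
[0, np.float64(0.0023), np.float64(-0.0073), 0, 0, 0]
[0, np.float64(0.0025), np.float64(-0.0073), 0, 0, 0]
[0, np.float64(0.0027), np.float64(-0.0072), 0, 0, 0]
[0, np.float64(0.0029), np.float64(-0.0071), 0, 0, 0]
[0, np.float64(0.0031), np.float64(-0.007), 0, 0, 0]
[0, np.float64(0.0033), np.float64(-0.0069), 0, 0, 0]
[0, np.float64(0.0035), np.float64(-0.0068), 0, 0, 0]
[0, np.float64(0.0037), np.float64(-0.0067), 0, 0, 0]
[0, np.float64(0.0039), np.float64(-0.0066), 0, 0, 0]
[0, np.float64(0.0041), np.float64(-0.0065), 0, 0, 0]
[0, np.float64(0.0043), np.float64(-0.0064), 0, 0, 0]
[0, np.float64(0.0044), np.float64(-0.0063), 0, 0, 0]
[0, np.float64(0.0046), np.float64(-0.0061), 0, 0, 0]
[0, np.float64(0.0048), np.float64(-0.006), 0, 0, 0]
[0, np.float64(0.005), np.float64(-0.0059), 0, 0, 0]
[0, np.float64(0.0051), np.float64(-0.0057), 0, 0, 0]
[0, np.float64(0.0053), np.float64(-0.0056), 0, 0, 0]
[0, np.float64(0.0054), np.float64(-0.0054), 0, 0, 0]
[0, np.float64(0.0056), np.float64(-0.0053), 0, 0, 0]
[0, np.float64(0.0057), np.float64(-0.0051), 0, 0, 0]
```

>>> arm_command:
  targets:
    - [[0, 0, -0.0077, 0, 0, 0], [0, 0.0003, -0.0077, 0, 0, 0], [0, 0.0006, -0.0077, 0, 0, 0], [0, 0.0008, -0.0076, 0, 0, 0], [0, 0.001, -0.0076, 0, 0, 0], [0, 0.0012, -0.0076, 0, 0, 0], [0, 0.0014, -0.0075, 0, 0, 0], [0, 0.0016, -0.0075, 0, 0, 0], [0, 0.0019, -0.0075, 0, 0, 0], [0, 0.0021, -0.0074, 0, 0, 0]]

```text
clock: 13.1
position: [0.4724, 0.1065, 0.1367]
ee_rot: [-2.189, -2.252, 0.003]
force: [-5.8, 0.9, -2.2]
width: 0.138
gripper_force: 40.0
```

>>> arm_command:
  targets:
    - [[0, 0.0023, -0.0073, 0, 0, 0], [0, 0.0025, -0.0073, 0, 0, 0], [0, 0.0027, -0.0072, 0, 0, 0], [0, 0.0029, -0.0071, 0, 0, 0], [0, 0.0031, -0.007, 0, 0, 0], [0, 0.0033, -0.0069, 0, 0, 0], [0, 0.0035, -0.0068, 0, 0, 0], [0, 0.0037, -0.0067, 0, 0, 0], [0, 0.0039, -0.0066, 0, 0, 0], [0, 0.0041, -0.0065, 0, 0, 0]]

```text
clock: 14.35
position: [0.5024, 0.1073, 0.2059]
ee_rot: [-2.187, -2.251, 0.009]
force: [-14.4, 0.0, 4.0]
width: 0.135
gripper_force: 40.0
```

>>> arm_command:
  targets:
    - [[0, 0.0043, -0.0064, 0, 0, 0], [0, 0.0044, -0.0063, 0, 0, 0], [0, 0.0046, -0.0061, 0, 0, 0], [0, 0.0048, -0.006, 0, 0, 0], [0, 0.005, -0.0059, 0, 0, 0], [0, 0.0051, -0.0057, 0, 0, 0], [0, 0.0053, -0.0056, 0, 0, 0], [0, 0, 0, 0, 0, 0], [0, 0, 0, 0, 0, 0]]

```text
clock: 15.48
position: [0.5344, 0.1081, 0.2488]
ee_rot: [-2.187, -2.251, 0.012]
force: [-26.0, -3.5, 19.9]
width: 0.143
gripper_force: 40.0
```

```bash
python3 - <<'E'
from h import *
s=arm.observe(); p=s['position']; print(s['clock'],p,s['force'],'angle',np.arctan2(p[2]-.06,.7304-p[0]))
d=grab('scene'); np.savez('/tmp/s3',**{k:np.array(v) for k,v in d.items()})
d2=grab('side'); np.savez('/tmp/sd3',**{k:np.array(v) for k,v in d2.items()})
save('both3.png',np.hstack([cv2.resize(d['pixels'][100:240,240:350],None,fx=3.5,fy=3.5,interpolation=2),cv2.resize(d2['pixels'][90:230,190:300],None,fx=3.5,fy=3.5,interpolation=2)]))
E
```

```text
15.475 [0.53444206 0.10807551 0.24883482] [-26.00918144  -3.46271625  19.9039577 ] angle 0.7668887195324298
```

View pics/both3.png

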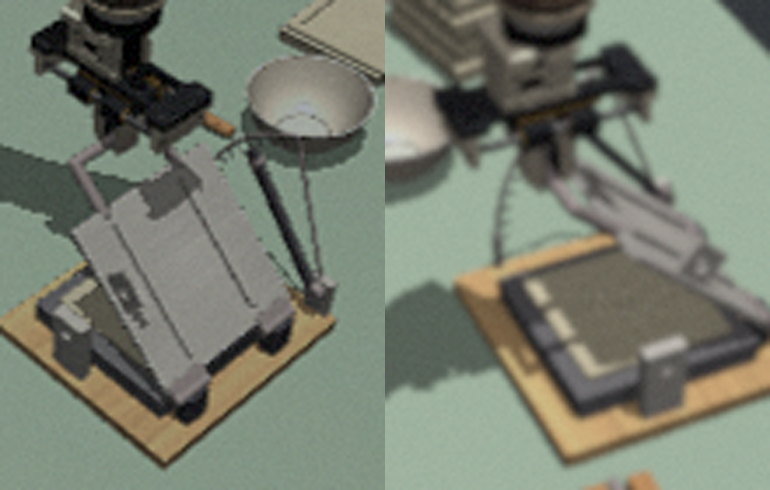

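The scene view shows the cover about parallel to the setting arm and still a little shallower. The side view shows the bar in the fingers. There is a radial load, so I'll measure the plate and arm slopes.

```bash
python3 - <<'E'
from h import *
c,s=np.cos(np.radians(1.65)),np.sin(np.radians(1.65)); Rm=np.array([[c,-s],[s,c]]); o=[.6169,.1069]
d=np.load('/tmp/s3.npz'); Q=cloud(d); px=d['pixels'].astype(int); g=px.max(-1)
M=np.dstack([(Q[...,:2]-o)@Rm,Q[...,2]])
m=(abs(M[...,1])<.085)&(M[...,0]>-.03)&(M[...,0]<.09)&(M[...,2]>.07)&(M[...,2]<.25)&(g>90); q=M[m]
for it in range(4):
    A=np.c_[q[:,0],q[:,1],np.ones(len(q))]; k,*_=np.linalg.lstsq(A,q[:,2],rcond=None); r=q[:,2]-A@k; q=q[abs(r)<max(.004,1.5*r.std())]
print('plate',len(q),k,'slope',np.arctan(-k[0]),'z at x=.113',k[0]*.113+k[2],'rms',r.std(), 'perp offset from hinge', (k[0]*.113+k[2]-.06)*np.cos(np.arctan(k[0])))
# arm : dark points on the +y side
m=(g<85)&(abs(M[...,1]-.132)<.012)&(M[...,2]>.1)&(M[...,2]<.19)&(M[...,0]<.1); q=M[m]
print('arm',len(q),np.median(q,0))
w=cv2.fitLine(q.astype(np.float32),cv2.DIST_HUBER,0,.01,.01).ravel(); print('3d',w,np.arctan2(abs(w[2]),abs(w[0])))
# bright-ness split image-based: ray onto the plane y=.128 (near face)
v,u=np.where(m); 
C=d['T'][:3,3]; D=np.stack([(u-d['cx'])/d['fx'],(v-d['cy'])/d['fy'],np.ones(len(u))],-1)@d['T'][:3,:3].T
Cm=np.r_[(C[:2]-o)@Rm,C[2]]; Dm=np.c_[D[:,:2]@Rm,D[:,2]]
X=Cm+Dm*((.134-Cm[1])/Dm[:,1])[:,None]
w=cv2.fitLine(X[:,[0,2]].astype(np.float32),cv2.DIST_HUBER,0,.01,.01).ravel(); print('ray',w,np.arctan2(abs(w[1]),abs(w[0])))
E
```

```text
plate 984 [-0.931496    0.00551797  0.17243908] slope 0.7499462167257946 z at x=.113 0.06718003202169029 rms 0.0020303003101377576 perp offset from hinge 0.005253812726291837
arm 137 [0.03360681 0.12964688 0.14280424]
3d [ 9.9999797e-01 -9.1446779e-04  1.7882021e-03 -4.9310231e-01
  1.3033269e-01  1.4229952e-01] 0.0017882038
ray [ 9.9999964e-01  8.1389537e-04 -4.9707544e-01  1.3817002e-01] 0.0008138955
```

>>> arm_command:
  targets:
    - [[0, -0.001, -0.001, 0, 0, 0], [0, -0.001, -0.001, 0, 0, 0], [0, 0, 0, 0, 0, 0]]
  newtons: 30

```text
clock: 15.95
position: [0.5363, 0.1081, 0.251]
ee_rot: [2.19, 2.252, -0.002]
force: [-8.2, -1.1, 5.0]
width: 0.14
gripper_force: 30.0
```

```bash
cat > m.py <<'E'
from h import *
c,s=np.cos(np.radians(1.65)),np.sin(np.radians(1.65)); Rm=np.array([[c,-s],[s,c]]); o=[.6169,.1069]
def slopes(d):
    Q=cloud(d); g=d['pixels'].max(-1).astype(int); M=np.dstack([(Q[...,:2]-o)@Rm,Q[...,2]])
    m=(abs(M[...,1])<.085)&(M[...,0]>-.03)&(M[...,0]<.09)&(M[...,2]>.07)&(M[...,2]<.25)&(g>90); q=M[m]
    for it in range(4):
        A=np.c_[q[:,0],q[:,1],np.ones(len(q))]; k,*_=np.linalg.lstsq(A,q[:,2],rcond=None); r=q[:,2]-A@k; q=q[abs(r)<max(.004,1.5*r.std())]
    print('plate slope',len(q),np.arctan(-k[0]))
    m=(g<85)&(abs(M[...,1]-.132)<.012)&(M[...,2]>.095)&(M[...,2]<.2)&(M[...,0]<.1)&(M[...,0]>-.02)
    v,u=np.where(m); D=np.stack([(u-d['cx'])/d['fx'],(v-d['cy'])/d['fy'],np.ones(len(u))],-1)@d['T'][:3,:3].T
    C=d['T'][:3,3]; Cm=np.r_[(C[:2]-o)@Rm,C[2]]; Dm=np.c_[D[:,:2]@Rm,D[:,2]]
    X=(Cm+Dm*((.132-Cm[1])/Dm[:,1])[:,None])[:,[0,2]]
    for n,A in(('depth',M[m][:,[0,2]]),('ray',X)):
        w=cv2.fitLine(A.astype(np.float32),cv2.DIST_HUBER,0,.01,.01).ravel(); 
        z=w[3]+w[1]/w[0]*(.113-w[2]); print(n,len(A),'slope',np.arctan2(abs(w[1]),abs(w[0])).round(3),'line offset',(z-.06)*abs(w[0]),'mean polar',np.arctan2(w[3]-.06,.113-w[2]), 'range',A.min(0),A.max(0))
    t=np.argsort(-M[...,2][m])[:8]; print('tip pts',M[m][t].round(3).tolist())
E
python3 - <<'E'
from m import *
s=arm.observe(); print(s['position'],s['force'])
slopes(grab('scene'))
slopes(np.load('/tmp/s2.npz'))
slopes(grab('side'))
E
```

```text
[0.53626945 0.10809835 0.2509623 ] [-8.16577463 -1.06216507  4.96757075]
plate slope 999 0.7630270022297285
depth 110 slope 0.86 line offset 0.007607344 mean polar 0.94092333 range [-0.00062462  0.09512199] [0.09200154 0.19894457]
ray 110 slope 0.888 line offset 0.0014048093 mean polar 0.9003938 range [0.00013325 0.09350603] [0.09204382 0.20548117]
tip pts [[0.005, 0.126, 0.199], [0.006, 0.136, 0.199], [0.007, 0.129, 0.198], [-0.001, 0.138, 0.198], [0.012, 0.135, 0.198], [0.008, 0.139, 0.198], [0.012, 0.129, 0.196], [0.009, 0.127, 0.196]]
plate slope 72 0.00021444157950303375
depth 114 slope 0.86 line offset 0.008370407 mean polar 0.92410624 range [-0.00406609  0.09511629] [0.09542284 0.19829945]
ray 114 slope 0.893 line offset 0.0005846869 mean polar 0.8979464 range [0.00013325 0.08849529] [0.09298844 0.20548117]
tip pts [[0.007, 0.129, 0.198], [0.009, 0.132, 0.198], [0.013, 0.128, 0.197], [0.007, 0.141, 0.196], [0.011, 0.137, 0.196], [0.008, 0.128, 0.195], [0.001, 0.13, 0.194], [0.011, 0.125, 0.193]]
plate slope 284 0.7602764244731852
depth 42 slope 0.881 line offset 0.0027844831 mean polar 0.9096836 range [0.02325087 0.09518517] [0.0906213  0.17543662]
ray 42 slope 0.883 line offset 0.0020939189 mean polar 0.91051203 range [0.02396515 0.08727869] [0.09570038 0.17297211]
tip pts [[0.026, 0.127, 0.175], [0.024, 0.132, 0.173], [0.028, 0.124, 0.172], [0.023, 0.131, 0.17], [0.028, 0.124, 0.168], [0.028, 0.132, 0.168], [0.026, 0.128, 0.166], [0.034, 0.127, 0.164]]
```

>>> arm_command:
  targets:
    - [[0, 0.0035, -0.0037, 0, 0, 0], [0, 0.0035, -0.0036, 0, 0, 0], [0, 0.0037, -0.0036, 0, 0, 0], [0, 0.0037, -0.0035, 0, 0, 0], [0, 0.0038, -0.0034, 0, 0, 0], [0, 0.0038, -0.0034, 0, 0, 0], [0, 0, 0, 0, 0, 0], [0, 0, 0, 0, 0, 0], [0, 0, 0, 0, 0, 0]]

```text
clock: 17.18
position: [0.5584, 0.1085, 0.2722]
ee_rot: [2.19, 2.252, -0.002]
force: [-7.8, -0.6, 5.8]
width: 0.14
gripper_force: 30.0
```

```bash
python3 - <<'E'
from m import *
s=arm.observe(); print(s['position'],s['force'],s['gripper_force'])
a=grab('scene'); slopes(a); b=grab('side'); slopes(b)
save('f.png',np.hstack([cv2.resize(x[:,:],None,fx=3.2,fy=3.2,interpolation=2) for x in(a['pixels'][100:250,190:310],b['pixels'][90:240,190:310])]))
save('f2.png',np.hstack([cv2.resize(a['pixels'][100:240,195:340],None,fx=2.7,fy=2.7),cv2.resize(b['pixels'][90:230,190:335],None,fx=2.7,fy=2.7)]))
E
```

```text
[0.55840292 0.10854175 0.27224552] [-7.75323173 -0.61475975  5.79598636] 30.00565677881241
plate slope 983 0.87489437034563
depth 110 slope 0.884 line offset 0.004573154 mean polar 0.9260563 range [-0.00077451  0.09526618] [0.09086521 0.19957036]
ray 110 slope 0.902 line offset -0.00047350093 mean polar 0.89778334 range [0.00013325 0.09014176] [0.09110377 0.20548117]
tip pts [[0.007, 0.135, 0.2], [0.009, 0.138, 0.199], [0.01, 0.131, 0.199], [-0.001, 0.138, 0.198], [0.012, 0.135, 0.198], [0.012, 0.129, 0.197], [0.006, 0.13, 0.197], [0.018, 0.122, 0.195]]
plate slope 179 0.8688796472185647
depth 26 slope 0.868 line offset 0.004406026 mean polar 0.918456 range [0.03379673 0.09619348] [0.08945358 0.15985305]
ray 26 slope 0.866 line offset 0.0039452957 mean polar 0.9136758 range [0.03612953 0.09339695] [0.09124861 0.15612801]
tip pts [[0.034, 0.127, 0.16], [0.037, 0.126, 0.16], [0.039, 0.129, 0.153], [0.043, 0.129, 0.152], [0.042, 0.128, 0.148], [0.046, 0.127, 0.148], [0.05, 0.126, 0.142], [0.047, 0.129, 0.141]]
```

View pics/f2.png

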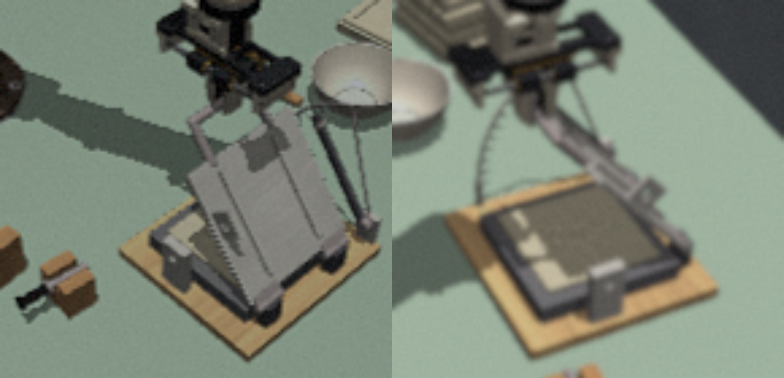

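The picture shows the cover held parallel to the setting arm (plate 0.87 rad, arm about 0.88), and the pin lying in the small block at (65,280).

>>> arm_command:
  targets:
    - [[0, 0, 0, 0, 0, 0], [0, 0, 0, 0, 0, 0], [0, 0, 0, 0, 0, 0]]

```text
clock: 17.65
position: [0.5584, 0.1086, 0.2723]
ee_rot: [2.19, 2.252, -0.002]
force: [-7.8, -2.1, 5.4]
width: 0.141
gripper_force: 30.0
```

```bash
python3 -c "
from cell import arm
s=arm.observe(); print(s['dq'].round(3),s['gripper_force']); print(arm.sign_off())"
```

```text
[-0.001  0.002 -0.    -0.    -0.     0.    -0.   ] 30.00561833381653
the job is handed in; nothing more can be done
None
```

The job is handed in, with no verdict shown: the pin lies in the notch of the small block, and the gripper holds the cover still at about 0.87 rad, against about 0.88 rad measured for the setting arm.

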